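# Hang the board wiper in the empty bay

### The job

The blue board wiper stands tight against the red binder: take it out, stand it upright on the free worktop at least 5 cm from where it was, and let go. Then take it again and hang it by its eye on the peg of the empty bay, well onto the peg and clear of the table, pad side facing out of the bay. Leave everything else where it is.

Things in the scene. Friction and masses are not known exactly. Their poses are not given: they have to be found in the camera images.
- wiper: Loose blue L-shaped whiteboard wiper, 0.14 to 0.28 kg, standing on its felt pad. Upright plate 8 mm thick (x), 60 wide (y), 170 tall (z) with a round eye near the top; at the bottom a block 50 deep, 60 wide, 30 high juts from the plate's front (-x). Origin: bottom centre of the plate, mid-thickness; z up. At first its back is 4 mm from the taller binder's spine: no room for a finger behind.
- wiper_eye (a point): Centre of the wiper's eye, a 27 mm through-hole with its axis along the wiper's x: on the plate's mid-plane, 134 mm above the wiper's bottom, 36 mm below the plate's top edge. The mass centre is about 10 mm in front of the plate and 60 to 70 mm up.
- wiper_pad (a point): Middle of the front face of the wiper's pad block, 54 mm in front (-x) of the plate's mid-plane, 15 mm above the bottom.
- binder: Red ring binder standing upright, fixed. 150 mm deep (x), 50 mm wide (y), 180 mm tall. Origin: bottom centre of its spine face; the spine faces -x (roughly towards the robot).
- bay: The EMPTY hanging bay, fixed, grey metal, open at top and front. Side cheeks 245 mm tall, 8 thick, 92 apart inside, reach 90 mm out (-x) from the back plane. Two cross bars lie behind that plane (x = 0 to 8 mm), 20 to 70 and 170 to 205 mm above the table. A peg on the upper bar, midway, points out. Origin: table level, in the back plane, midway; -x points out of the bay, roughly to the robot.
- bay_peg_tip (a point): Tip of the empty bay's dark steel peg, 10 mm in diameter, on its axis: 75 mm in front (-x) of the back plane, 200.5 mm above the table. The peg rises 8 degrees from root to tip.
- bay_peg_root (a point): Root of the empty bay's peg axis: in the back plane, 190 mm above the table.
- bay2: A second bay of the same make, fixed, already in use: the yellow paddle hangs on its peg. Same frame as the empty bay.
- paddle: Yellow key paddle, loose, hanging on the peg of the second bay: plate 5 x 50 x 120 mm with a 20 mm hole. Origin: centre of its lower edge, z up.
- mug: White mug with a handle, loose, 76 mm across, 90 mm tall. Origin: centre of its underside.
- stapler: Black and grey stapler, loose, 130 x 34 x 45 mm, long along its x. Origin: centre of its underside.
- tape: Roll of brown tape lying flat, loose, 90 mm across, 24 mm high. Origin: centre of its underside.
- battery_box: Small cardboard carton, loose, 90 x 60 x 70 mm (x, y, z). Origin: centre of its underside.
- spray: Clear cleaner bottle with a blue cap, loose, 60 mm across, 170 mm tall, out to the left. Origin: centre of its underside.
- jar: White jar with a green cap, loose, 70 mm across, 100 mm tall, out to the right. Origin: centre of its underside.
Mind the look-alikes: they are no part of the job. Leave any turquoise look-alike of the wiper alone.

How it is judged:
By the outcome, as a careful person would: the job done as asked, in the order asked, and still so for the second after the job is handed in, with the robot touching nothing.
It also fails if it takes over 69 s, if anything falls off the work surface, if the arm or the gripper's body presses on something with over 40 N, if the wrist force passes 120 N, or if a joint passes its speed limit or range.

### The arm

A 7-joint arm with a two-finger parallel gripper is mounted at the origin on the work surface. World frame = base frame: x ahead of the robot, y to its left, z up, the work surface at z = 0. Lengths are in m, angles in rad, forces in N, time in s.
With the tool pointing down it reaches from about 0.4 to 0.85 m from the base axis. Payload 10.4 kg.
Tool frame: the origin (TCP) lies between the finger pads; the fingertips stand 11 mm ahead of it and the grasp point (between the pads) lies 8 mm behind it (tip_reach is the distance from the TCP to the fingertips, in m); z points along the fingers, y is the line along which they close (so a half turn about z gives the same grasp; the last joint's range is limited). The gripper opens to 85 mm and grips with 20 to 120 N. Pads are 22 mm wide; open, the fingers measure 114 mm over their backs; the gripper's body (76 mm by 85 mm) begins 54 mm behind the grasp point. The pads swing forward as they close: fully open they stand 13 mm farther back than shut.
Start: joints at [-1.338, 0.332, -0.065, 1.46, 0.022, 1.35, -0.088], TCP at [0.158, 0.605, 0.204] pointing down, gripper open.
Joint ranges: [-2.6, 2.6], [-0.5, 2.12], [-1.47, 1.34], [0.16, 2.42], [-1.27, 4.41], [0.06, 2.06], [-2.6, 2.6]. Speed limits (rad/s): [2.22, 2.22, 2.79, 2.79, 3.14, 3.14, 3.14].

### API

Orientations are given as a unit quaternion [x, y, z, w].
In Python, from workcell import * gives the robot as it stands.
- The arm moves only by the shell command python3 -m inch 'ROWS' [OPENING] [FORCE]. ROWS is JSON, a list of rows, each an object with "slide": the shift along the world's x, y, z in m, a list of three; "yaw": the turn about the world's z in rad. A call has 1 to 20 rows; each row is the pose to reach, as a shift and turn from the pose commanded when the call began; what a row does not reach only later rows make up. A row lasts 1/12 s, in which the tool goes at most 41.7 mm and 7.16 degrees, less where a joint would pass 70% of its speed; a pose out of reach is approached as far as the arm can. A call with a gripper value outside its range is refused whole. OPENING is the closure in counts, from 0 (fully open) to 255 (shut), set as the call begins (- or left out, the last holds). The fingers move at their own pace and stop on an object; FORCE is the grip in N (left out, the last holds). Time passes only in rows, so rows that repeat a pose let the fingers close. It gives the time, the measured TCP pose, the force, the opening and the grip force at its end, in the units of the state.
- get_obs(): the state, without advancing time (a new reading comes with each control period).
- camera(name): name is "scene" or "side" or "wrist"; returns a dict with "frame" (400x640x3 uint8, red, green, blue), "fx", "fy", "cx", "cy" (pixels), "extrinsics" (4x4, takes a point from world to camera coordinates). Camera axes: x right, y down, z forward; pixel columns grow to the right and rows downward; lengths in m; the calibration is good to about 2 mm. A picture is of the moment at which its call begins. There is no depth.
- hand_in(): hands the job in; it is judged then, once.
The state is a dict: "clock": time; "joint_pos": joint angles; "joint_velocities": joint speeds; "tau": joint torques, N m; "position": TCP position; "ee_rot": TCP orientation; "ft_force": force on the tool from outside, world axes, zero at the start; "torque": the same for the moment, N m; "grip_width": opening from 0.0 (shut) to 1.0 (fully open); "grasp_force": force on a finger pad.
Only numpy, scipy, OpenCV 4.12 (cv2) and the standard library are available. Lean on these libraries where they do the work, as an engineer would, in place of code of your own. Each camera call takes 0.05 s, during which the arm holds its last target. There are 200 camera calls.

## Working session

There is one attempt and no reset: what is moved stays moved. The work goes in short steps, Python scripts to look and compute and a shell command to move; the robot and the scene stay as the last step left them, time stands still between calls to the robot, and variables do not carry over. Pictures are saved under pics/ and viewed, at most 10 in all, crops included, and the job is handed in when it is done.

```bash
mkdir -p pics; cat > h.py <<'E'
from workcell import *
import numpy as np, cv2, json
from scipy.spatial.transform import Rotation as R
def cam(n):
    c=camera(n); np.savez(f'/tmp/{n}.npz',**{k:np.array(v) for k,v in c.items()}); return c
def save(n,f,crop=None,s=1):
    c=cam(n); im=np.array(c['frame'])[:,:,::-1]
    if crop: a,b,w,h=crop; im=im[b:b+h,a:a+w]
    im=cv2.resize(im,None,fx=s,fy=s,interpolation=cv2.INTER_CUBIC); cv2.imwrite(f'pics/{f}.png',im); return c
def load(n): return np.load(f'/tmp/{n}.npz')
def proj(c,p):
    E=np.array(c['extrinsics']); q=E[:3,:3]@np.array(p)+E[:3,3]; return np.array([c['fx']*q[0]/q[2]+c['cx'],c['fy']*q[1]/q[2]+c['cy']])
def ray(c,u,v):
    E=np.array(c['extrinsics']); d=E[:3,:3].T@np.array([(u-c['cx'])/c['fx'],(v-c['cy'])/c['fy'],1]); return -E[:3,:3].T@E[:3,3],d/np.linalg.norm(d)
def atz(c,u,v,z=0):
    o,d=ray(c,u,v); return o+d*(z-o[2])/d[2]
E
python3 - <<'E'
from h import *
for n in('scene','side'):
    c=save(n,n+'0',s=1.25); E=c['extrinsics']; o,d=ray(c,320,200); print(n,c['fx'],o,d)
o=get_obs();print(o)
E
```

```text
scene 481.44461979628113 [ 1.66258956 -0.36445367  0.88134973] [-0.79492489  0.25004597 -0.55278516]
side 403.6992620397008 [-0.05984766  0.62268594  1.21328237] [ 0.45265142 -0.44759445 -0.77121067]
{'clock': 0.1, 'joint_pos': array([-1.33760901,  0.33277832, -0.06473742,  1.46084236,  0.02161027,
        1.34989987, -0.08848515]), 'joint_velocities': array([ 0.00036575, -0.00235334,  0.00070094, -0.00475279,  0.00104333,
       -0.00134238, -0.00065322]), 'tau': array([ 1.19748011e-04, -6.26741266e+01,  4.84839454e-02, -3.92430353e+01,
        1.63982803e-02,  6.81407430e-03,  3.43364718e-05]), 'position': array([0.15802326, 0.60431758, 0.20302172]), 'ee_rot': array([ 1.27509867e-01,  9.91837111e-01, -6.13710115e-04, -5.18702870e-05]), 'ft_force': array([-0.31927532,  0.26490028, -0.79454297]), 'torque': array([ 0.03435308, -0.01492559,  0.03932267]), 'grasp_force': 0.0, 'grip_width': 0.9996039775700419}
```

View pics/scene0.png

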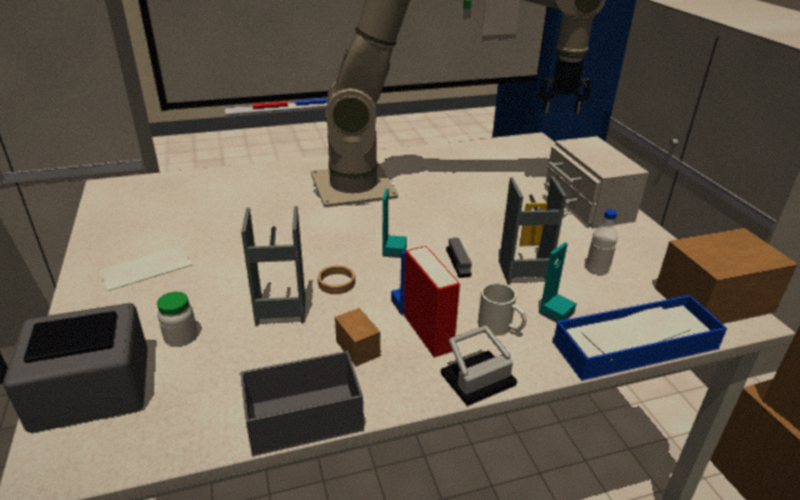

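View pics/side0.png

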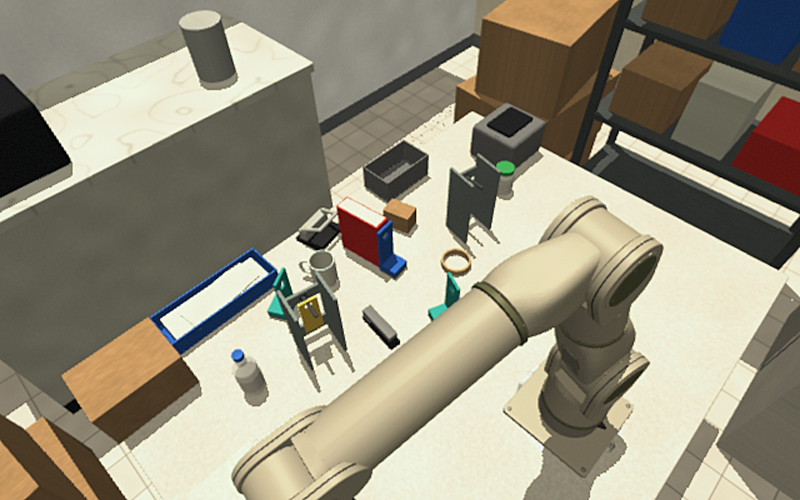

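The side view shows the blue wiper at about (395,255) in the 1.25x picture, in front of the red binder, with the empty bay at (470,200). The turquoise look-alikes stand elsewhere. I'll crop in for the corner positions.

```bash
python3 - <<'E'
from h import *
for n,c in(('side',(260,115,160,120)),('scene',(188,155,180,135))):
    im=load(n)['frame'][:,:,::-1]; a,b,w,h=c; s=800/w
    im=cv2.resize(im[b:b+h,a:a+w],None,fx=s,fy=s,interpolation=cv2.INTER_CUBIC)
    for x in range(0,w,20): cv2.putText(im,str(a+x),(int(x*s),10),0,.35,(255,0,255),1); cv2.line(im,(int(x*s),12),(int(x*s),18),(255,0,255),1)
    for y in range(0,h,20): cv2.putText(im,str(b+y),(0,int(y*s)+4),0,.35,(255,0,255),1)
    cv2.imwrite(f'pics/{n}1.png',im)
E
```

```text
(no output)
```

View pics/side1.png

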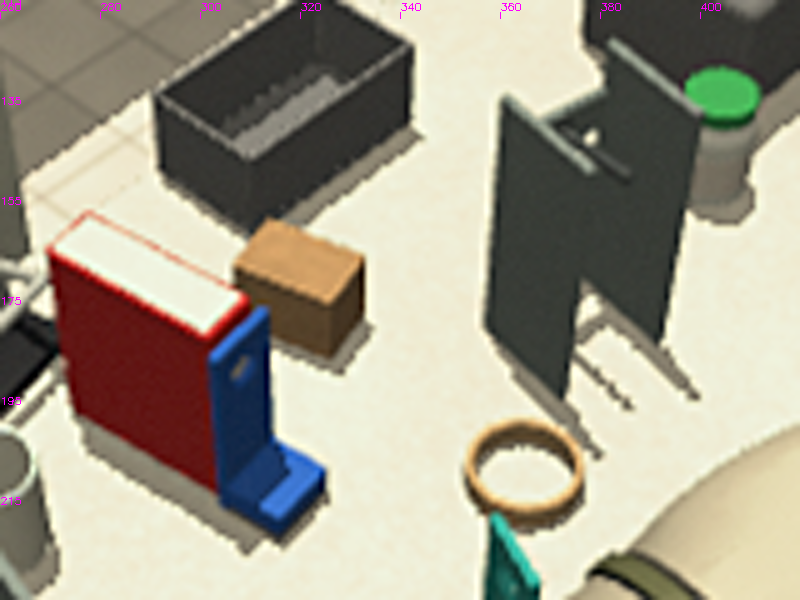

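View pics/scene1.png

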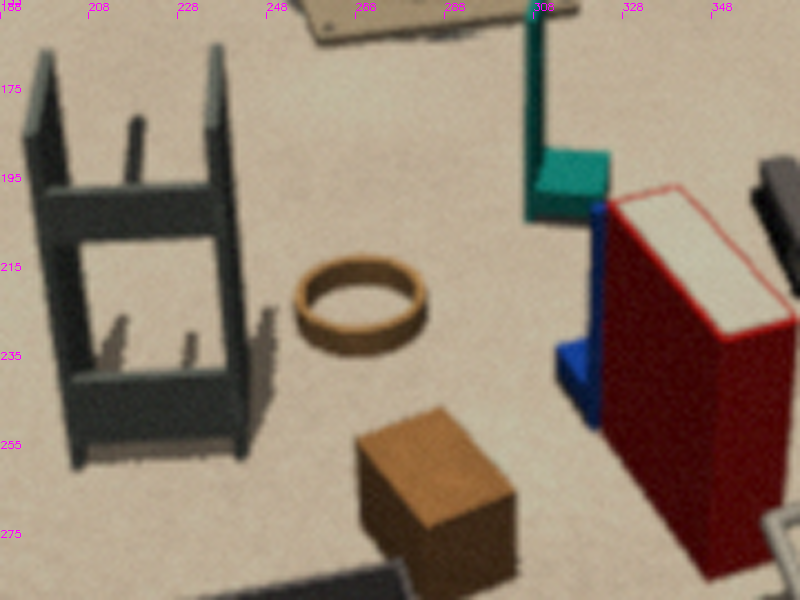

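The crops show the wiper's plate top from (210,360) to (268,315) in the side crop and the bay cheek tops from (503,97) to (592,172) and (612,42) to (700,115). In the scene crop the peg runs from (132,183) to (137,118).

```bash
python3 - <<'E'
from h import *
s,c=load('side'),load('scene')
S=lambda X,Y,z:atz(s,260+X/5-.4,115+Y/5-.4,z)
C=lambda X,Y,z:atz(c,188+X/4.444-.4,155+Y/4.444-.4,z)
r=lambda l,p:print(l,np.round(p,4))
print('binder top SL,SR,BR,BL')
for p in((207,338),(250,297),(88,212),(50,245)): r('side',S(*p,.18))
for p in((680,185),(610,200),(722,338),(795,318)): r('scene',C(*p,.18))
print('wiper'); 
r('top front L',S(210,360,.17)); r('top front R',S(268,316,.17)); r('pad top frontR',S(327,470,.03)); r('padtop frontL',S(278,512,.03));r('padbot frontL',S(280,537,0))
r('scene pad top outer',C(557,346,.03)); r('scene plate R rear bottom',C(597,430,0))
print('bay cheek tops y+ rear,front; y- rear,front')
for p in((503,97),(592,172),(612,42),(700,115)): r('side',S(*p,.245))
for p in((212,133),(216,45),(30,133),(46,50)): r('scene',C(*p,.245))
r('peg tip',C(137,118,.2005)); r('cheek bottoms rear',C(240,458,0)); r('',C(78,467,0)); r('peg tip side',S(588,135,.2005))
r('tape',C(361,335,0)); r('batt',C(440,465,.07)); 
E
```

```text
binder top SL,SR,BR,BL
side [0.6497 0.0111 0.18  ]
side [ 0.6556 -0.0366  0.18  ]
side [ 0.8018 -0.0152  0.18  ]
side [0.7965 0.0262 0.18  ]
scene [0.6511 0.0112 0.18  ]
scene [ 0.6556 -0.0343  0.18  ]
scene [ 0.801  -0.0159  0.18  ]
scene [0.7947 0.0291 0.18  ]
wiper
top front L [0.6403 0.0179 0.17  ]
top front R [ 0.6403 -0.0388  0.17  ]
pad top frontR [ 0.5921 -0.0471  0.03  ]
padtop frontL [0.591  0.0061 0.03  ]
padbot frontL [0.59  0.006 0.   ]
scene pad top outer [ 0.596  -0.0483  0.03  ]
scene plate R rear bottom [ 0.6502 -0.037  -0.    ]
bay cheek tops y+ rear,front; y- rear,front
side [ 0.618  -0.2587  0.245 ]
side [ 0.5225 -0.2416  0.245 ]
side [ 0.5992 -0.3597  0.245 ]
side [ 0.5038 -0.3398  0.245 ]
scene [ 0.6251 -0.2602  0.245 ]
scene [ 0.5258 -0.2431  0.245 ]
scene [ 0.5988 -0.3576  0.245 ]
scene [ 0.506 -0.341  0.245]
peg tip [ 0.5236 -0.2939  0.2005]
cheek bottoms rear [ 0.6158 -0.2605  0.    ]
 [ 0.5972 -0.3583  0.    ]
peg tip side [ 0.5763 -0.3101  0.2005]
tape [ 0.511  -0.1618  0.    ]
batt [ 0.7362 -0.1594  0.07  ]
```

```bash
python3 -m inch '[{"slide":[0,0,0.04],"yaw":0.12},{"slide":[0,0,0.08],"yaw":0.24},{"slide":[0,0,0.12],"yaw":0.386},{"slide":[0.12,-0.154,0.12],"yaw":0.386},{"slide":[0.12,-0.154,0.12],"yaw":0.386},{"slide":[0.12,-0.154,0.12],"yaw":0.386},{"slide":[0.12,-0.154,0.12],"yaw":0.386},{"slide":[0.12,-0.154,0.12],"yaw":0.386},{"slide":[0.481,-0.618,0.12],"yaw":0.386},{"slide":[0.481,-0.618,0.12],"yaw":0.386},{"slide":[0.481,-0.618,0.12],"yaw":0.386},{"slide":[0.481,-0.618,0.12],"yaw":0.386},{"slide":[0.481,-0.618,0.12],"yaw":0.386},{"slide":[0.481,-0.618,0.12],"yaw":0.386},{"slide":[0.481,-0.618,0.12],"yaw":0.386},{"slide":[0.481,-0.618,0.12],"yaw":0.386},{"slide":[0.481,-0.618,0.12],"yaw":0.386},{"slide":[0.481,-0.618,0.12],"yaw":0.386},{"slide":[0.481,-0.618,0.12],"yaw":0.386},{"slide":[0.481,-0.618,0.12],"yaw":0.386}]' 0 40
python3 - <<'E'
from h import *
o=get_obs(); print(o['position'],o['joint_pos'],R.from_quat(o['ee_rot']).as_matrix()[:,1])
E
```

```text
clock: 1.77
position: [0.5859, 0.0543, 0.3236]
ee_rot: [-0.065, 0.998, 0.0, -0.0]
ft_force: [0.7, 0.8, -0.8]
grip_width: 0.997
grasp_force: 0.0
[0.58590705 0.05429695 0.32364078] [-0.5441529   0.22208075  0.46043479  1.3788357  -0.09811139  1.56325295
  1.60866451] [-1.30290156e-01  9.91475904e-01  8.39736915e-05]
```

```bash
python3 -m inch '[{"slide":[0.025,-0.032,-0.02]},{"slide":[0.053,-0.067,-0.04]},{"slide":[0.053,-0.067,-0.04]},{"slide":[0.053,-0.067,-0.04]},{"slide":[0.053,-0.067,-0.04]},{"slide":[0.053,-0.067,-0.04]}]'
python3 - <<'E'
from h import *
c=save('wrist','w1',s=1.25); o,d=ray(c,320,200); print(o,d)
E
```

```text
[0.51366785 0.04416183 0.49319268] [ 0.27052329  0.02521146 -0.96238326]invalid input
```

View pics/w1.png

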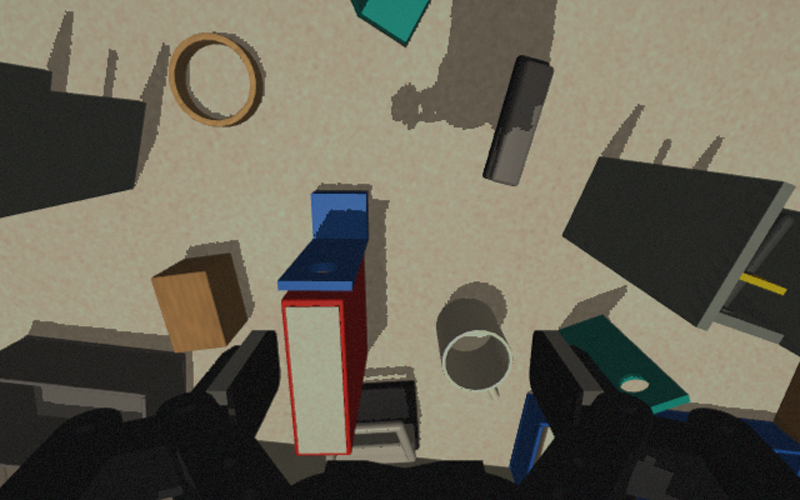

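The wrist picture shows the plate's top edge from (279,286) to (353,287), with the binder's spine edge at (283,303) to (344,303). The move was refused because it had no yaw.

```bash
python3 - <<'E'
from h import *
w=load('wrist'); A=lambda X,Y,z:np.round(atz(w,X/1.25-.4,Y/1.25-.4,z),4)
print('plate top rear',A(279,290,.17),A(352,290,.17)); print('pad top front',A(312,192,.03),A(367,192,.03))
print('spine',A(283,305,.18),A(344,305,.18)); print('mug',A(476,360,.09)); print('peg2/bay cheek')
E
python3 -m inch '[{"slide":[0.025,-0.032,-0.02],"yaw":0},{"slide":[0.053,-0.067,-0.04],"yaw":0},{"slide":[0.053,-0.067,-0.04],"yaw":0},{"slide":[0.053,-0.067,-0.04],"yaw":0},{"slide":[0.053,-0.067,-0.04],"yaw":0},{"slide":[0.053,-0.067,-0.04],"yaw":0}]'
```

```text
plate top rear [ 0.6503 -0.0404  0.17  ] [0.6425 0.0181 0.17  ]
pad top front [ 0.5913 -0.047   0.03  ] [0.5835 0.0119 0.03  ]
spine [ 0.6584 -0.034   0.18  ] [0.652  0.0138 0.18  ]
mug [0.7361 0.1496 0.09  ]
peg2/bay cheek
clock: 2.32
position: [0.638, -0.0098, 0.2841]
ee_rot: [-0.066, 0.998, 0.0, 0.0]
ft_force: [0.2, -0.1, 0.3]
grip_width: 0.997
grasp_force: 0.0
```

```bash
python3 -m inch '[{"slide":[0,0,-0.04],"yaw":0},{"slide":[0,0,-0.08],"yaw":0},{"slide":[0,0,-0.11],"yaw":0},{"slide":[0,0,-0.13],"yaw":0},{"slide":[0,0,-0.148],"yaw":0},{"slide":[0,0,-0.148],"yaw":0},{"slide":[0,0,-0.148],"yaw":0},{"slide":[0,0,-0.148],"yaw":0}]'
```

```text
clock: 2.98
position: [0.6389, -0.0101, 0.1377]
ee_rot: [-0.066, 0.998, 0.0, 0.001]
ft_force: [-0.8, 0.6, 0.8]
grip_width: 0.998
grasp_force: 0.0
```

```bash
python3 -m inch '[{"slide":[0,0,0],"yaw":0},{"slide":[0,0,0],"yaw":0},{"slide":[0,0,0],"yaw":0},{"slide":[0,0,0],"yaw":0},{"slide":[0,0,0],"yaw":0},{"slide":[0,0,0],"yaw":0},{"slide":[0,0,0],"yaw":0},{"slide":[0,0,0],"yaw":0},{"slide":[0,0,0],"yaw":0},{"slide":[0,0,0],"yaw":0},{"slide":[0,0,0],"yaw":0},{"slide":[0,0,0],"yaw":0}]' 255 40
```

```text
clock: 3.98
position: [0.6398, -0.0102, 0.1422]
ee_rot: [-0.066, 0.998, 0.001, 0.003]
ft_force: [-17.2, 3.5, 40.8]
grip_width: 0.359
grasp_force: 47.0
```

```bash
python3 - <<'E'
from h import *
a=save('wrist','x1'); a=np.array(a['frame'])[120:400,140:540,::-1]; s=np.array(cam('side')['frame'])[115:255,230:430,::-1]
cv2.imwrite('pics/c2.png',np.vstack([cv2.resize(a,(400,280)),cv2.resize(s,(400,280),interpolation=cv2.INTER_CUBIC)]))
E
```

```text
(no output)
```

View pics/c2.png

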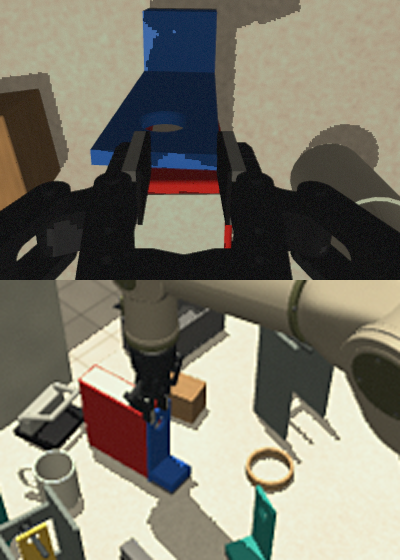

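```bash
python3 - <<'E'
from h import *
w=load('wrist'); s=load('side'); a=w['frame'][:,:,::-1]; b=s['frame'][:,:,::-1]
o=get_obs(); M=R.from_quat(o['ee_rot']).as_matrix(); p=o['position']
P=[proj(w,p+M@np.array([0,y,z])) for y,z in((-.03,-.008),(.03,-.008),(-.03,.011),(.03,.011))]
Q=[proj(w,q) for q in((.6503,-.0404,.17),(.6425,.0181,.17),(.6424,-.0414,.17),(.6346,.017,.17))]
print(np.round(P,1).tolist(),np.round(Q,1).tolist())
x=cv2.resize(a[180:330,180:430],(800,480),interpolation=cv2.INTER_CUBIC)
for q,col in[(q,(0,255,255)) for q in P]+[(q,(0,255,0)) for q in Q]: cv2.circle(x,(int((q[0]-180)*3.2),int((q[1]-180)*3.2)),4,col,1)
y=cv2.resize(b[145:205,280:340],(600,600),interpolation=cv2.INTER_CUBIC)
x=cv2.resize(x,(460,276)); y=cv2.resize(y,(340,340)); out=np.zeros((340,800,3),np.uint8); out[:276,:460]=x; out[:,460:]=y
cv2.imwrite('pics/c3.png',out)
E
```

```text
[[266.3, 251.2], [383.1, 251.4], [271.7, 237.3], [377.5, 237.4]] [[257.4, 282.1], [384.7, 282.0], [256.6, 266.6], [385.5, 266.5]]
```

View pics/c3.png

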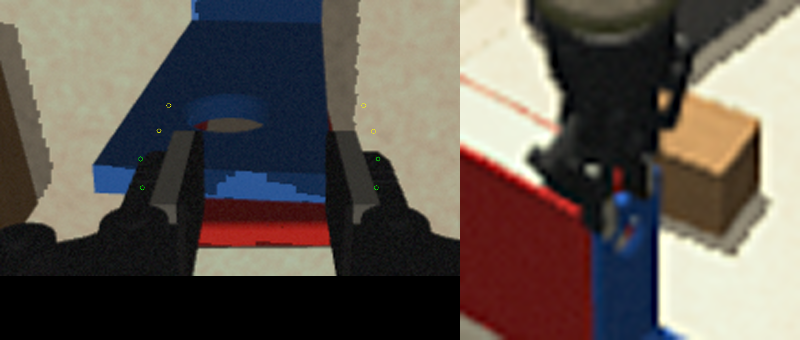

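The fingers closed badly. The left pad slid in front of the plate and the right one pushed its edge about 12 mm to -y. I'll open, back up and measure again.

```bash
python3 -m inch '[{"slide":[0,0,0],"yaw":0},{"slide":[0,0,0],"yaw":0},{"slide":[0,0,0],"yaw":0},{"slide":[0,0,0],"yaw":0},{"slide":[0,0,0],"yaw":0},{"slide":[0,0,0],"yaw":0},{"slide":[0,0,0],"yaw":0},{"slide":[0,0,0],"yaw":0},{"slide":[0,0,0.04],"yaw":0},{"slide":[0,0,0.08],"yaw":0},{"slide":[0,0,0.12],"yaw":0},{"slide":[0,0,0.148],"yaw":0},{"slide":[0,0,0.148],"yaw":0},{"slide":[0,0,0.148],"yaw":0},{"slide":[0,0,0.148],"yaw":0}]' 0
python3 - <<'E'
from h import *
w=cam('wrist'); a=np.array(w['frame'])[:,:,::-1]; 
x=cv2.resize(a[120:290,190:410],(800,618),interpolation=cv2.INTER_CUBIC)[:600]
for i in range(0,220,20): cv2.putText(x,str(190+i),(int(i*3.636),10),0,.35,(255,0,255),1)
for i in range(0,170,20): cv2.putText(x,str(120+i),(0,int(i*3.636)+4),0,.35,(255,0,255),1)
cv2.imwrite('pics/c4.png',x)
E
```

```text
clock: 5.33
position: [0.6379, -0.0108, 0.2829]
ee_rot: [-0.065, 0.998, 0.0, -0.001]
ft_force: [1.0, 0.4, -0.2]
grip_width: 1.0
grasp_force: 0.0
```

View pics/c4.png

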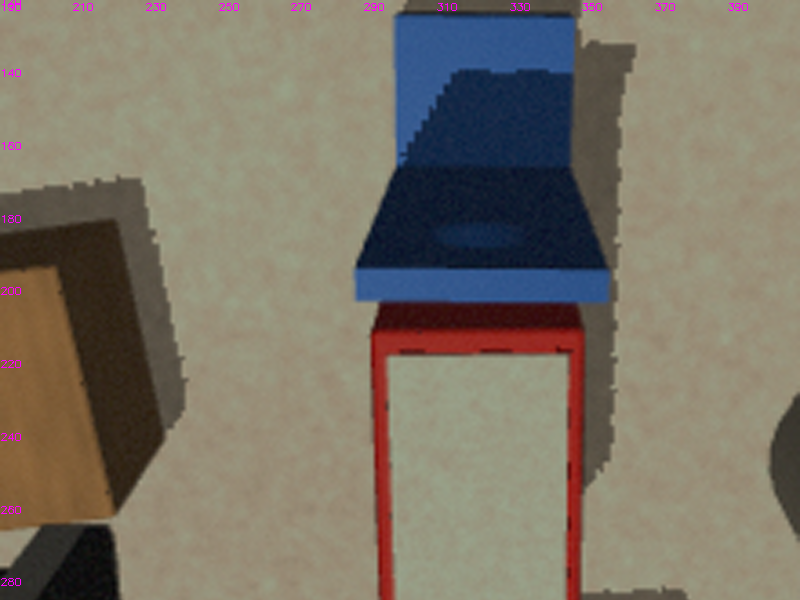

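The wiper stands upright again and square to the tool. In the crop its plate top spans (356–609, 268–301), and the spine edge is at row 328.

```bash
python3 - <<'E'
from h import *
w=load('wrist'); A=lambda X,Y,z:atz(w,190+X/3.636-.4,120+Y/3.636-.4,z)
o=get_obs(); M=R.from_quat(o['ee_rot']).as_matrix(); p=o['position']
def r(l,q): print(l,np.round(q,4),'tool frame',np.round(M.T@(q-p),4))
r('rearL',A(356,301,.17));r('rearR',A(609,301,.17));r('frL',A(356,268,.17));r('frR',A(609,268,.17))
r('spL',A(374,328,.18));r('spR',A(583,328,.18)); r('padfL',A(396,14,.03)); r('padfR',A(574,14,.03))
E
```

```text
rearL [ 0.6507 -0.041   0.17  ] tool frame [-0.0093 -0.0317  0.1123]
rearR [0.6428 0.0183 0.17  ] tool frame [-0.0092  0.0281  0.1123]
frL [ 0.6427 -0.0418  0.17  ] tool frame [-0.0012 -0.0315  0.1123]
frR [0.6349 0.017  0.17  ] tool frame [-0.0011  0.0279  0.1123]
spL [ 0.6536 -0.0355  0.18  ] tool frame [-0.0128 -0.0266  0.1023]
spR [0.6473 0.012  0.18  ] tool frame [-0.0127  0.0213  0.1023]
padfL [ 0.5927 -0.0478  0.03  ] tool frame [ 0.0488 -0.0309  0.2524]
padfR [0.585  0.0106 0.03  ] tool frame [0.0489 0.0279 0.2524]
```

```bash
python3 - <<'E'
from h import *
w=load('wrist'); o=get_obs(); M=R.from_quat(o['ee_rot']).as_matrix(); p=o['position']
for y in(-.0425,.0425):
  for x in(.011,-.011):
    for z in(-.002,-.021): print(y,x,z,np.round(proj(w,p+M@np.array([x,y,z]))*1.25))
g=cv2.cvtColor(w['frame'],cv2.COLOR_RGB2GRAY)
E=np.array(w['extrinsics']); print('cam in tool',M.T@(-E[:3,:3].T@E[:3,3]-p)); 
# ray through tip corner pixel of w1 at tool z -.002
for u,v in((272,333),(279,383),(532,333),(527,383)):
    oo,d=ray(w,u/1.25-.4,v/1.25-.4); oo=M.T@(oo-p); d=M.T@d
    for z in(-.002,.011): print(u,v,z,np.round(oo+d*(z-oo[2])/d[2],4))
E
```

```text
-0.0425 0.011 -0.002 [304. 283.]
-0.0425 0.011 -0.021 [293. 300.]
-0.0425 -0.011 -0.002 [308. 331.]
-0.0425 -0.011 -0.021 [297. 353.]
0.0425 0.011 -0.002 [508. 283.]
0.0425 0.011 -0.021 [519. 301.]
0.0425 -0.011 -0.002 [504. 331.]
0.0425 -0.011 -0.021 [515. 353.]
cam in tool [ 0.07289781 -0.00072116 -0.17006886]
272 333 -0.002 [-0.012  -0.0583 -0.002 ]
272 333 0.011 [-0.0185 -0.0628  0.011 ]
279 383 -0.002 [-0.0368 -0.0574 -0.002 ]
279 383 0.011 [-0.0453 -0.0617  0.011 ]
532 333 -0.002 [-0.0118  0.0544 -0.002 ]
532 333 0.011 [-0.0184  0.0587  0.011 ]
527 383 -0.002 [-0.0366  0.0543 -0.002 ]
527 383 0.011 [-0.0451  0.0586  0.011 ]
```

The cameras show the fingertips about 35 to 40 mm higher than the TCP reading implies, and the contact agrees: the tips were pressing on the plate's top edge at z = 0.17. I'll go lower, in stages.

```bash
python3 -m inch '[{"slide":[0,0,-0.04],"yaw":0},{"slide":[0,0,-0.08],"yaw":0},{"slide":[0,0,-0.11],"yaw":0},{"slide":[0,0,-0.14],"yaw":0},{"slide":[0,0,-0.155],"yaw":0},{"slide":[0,0,-0.165],"yaw":0},{"slide":[0,0,-0.165],"yaw":0},{"slide":[0,0,-0.165],"yaw":0}]'; python3 -m inch '[{"slide":[0,0,-0.01],"yaw":0},{"slide":[0,0,-0.02],"yaw":0},{"slide":[0,0,-0.025],"yaw":0},{"slide":[0,0,-0.025],"yaw":0},{"slide":[0,0,-0.025],"yaw":0}]'
python3 - <<'E'
from h import *
w=cam('wrist')['frame'];s=cam('side');s1=np.array(s['frame'])
a=cv2.resize(np.array(w)[170:400,150:490,::-1],(480,325)); y=cv2.resize(s1[140:210,275:345,::-1],(320,320),interpolation=cv2.INTER_CUBIC)
out=np.zeros((325,800,3),np.uint8); out[:,:480]=a; out[:320,480:]=y; cv2.imwrite('pics/c5.png',out)
E
```

```text
clock: 6.05
position: [0.638, -0.011, 0.1186]
ee_rot: [-0.065, 0.998, -0.0, -0.0]
ft_force: [0.3, -0.8, 0.3]
grip_width: 1.004
grasp_force: 0.0
clock: 6.47
position: [0.638, -0.011, 0.0935]
ee_rot: [-0.065, 0.998, -0.0, -0.0]
ft_force: [0.8, 0.3, 0.1]
grip_width: 0.999
grasp_force: 0.0
```

View pics/c5.png

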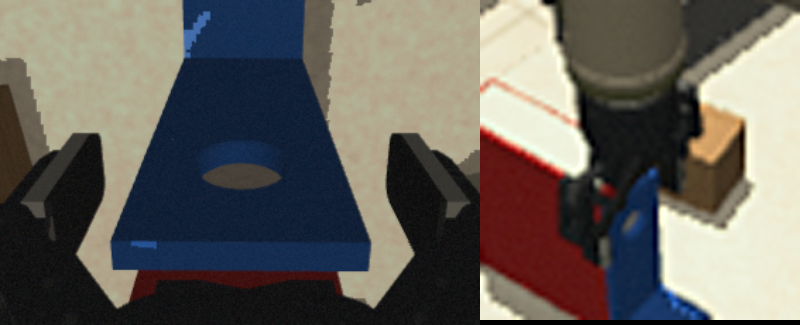

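The open fingers straddle the plate beside the eye: pads at columns 103 and 387, plate from 112 to 370. I'll close now.

```bash
python3 -m inch '[{"slide":[0,0,0],"yaw":0},{"slide":[0,0,0],"yaw":0},{"slide":[0,0,0],"yaw":0},{"slide":[0,0,0],"yaw":0},{"slide":[0,0,0],"yaw":0},{"slide":[0,0,0],"yaw":0},{"slide":[0,0,0],"yaw":0},{"slide":[0,0,0],"yaw":0}]' 255 50
```

```text
clock: 7.23
position: [0.6387, -0.0111, 0.0944]
ee_rot: [-0.065, 0.998, -0.0, 0.001]
ft_force: [0.7, -0.9, 5.3]
grip_width: 0.697
grasp_force: 54.3
```

```bash
python3 - <<'E'
from h import *
c=load('scene'); C=lambda X,Y,z:print(np.round(atz(c,188+X/4.444-.4,155+Y/4.444-.4,z),3))
for p in((440,408),(357,440),(428,527),(516,490)): C(*p,.07)
C(361,262,.024);C(296,305,.024);C(361,345,0)
E
python3 -m inch '[{"slide":[0,0,0.006],"yaw":0},{"slide":[0,0,0.012],"yaw":0},{"slide":[0,0,0.012],"yaw":0},{"slide":[-0.02,-0.003,0.014],"yaw":0},{"slide":[-0.045,-0.006,0.02],"yaw":0},{"slide":[-0.07,-0.009,0.03],"yaw":0},{"slide":[-0.07,-0.009,0.03],"yaw":0},{"slide":[-0.07,-0.009,0.03],"yaw":0}]'
```

```text
[ 0.686 -0.147  0.07 ]
[ 0.701 -0.201  0.07 ]
[ 0.786 -0.178  0.07 ]
[ 0.769 -0.123  0.07 ]
[ 0.46  -0.15   0.024]
[ 0.498 -0.202  0.024]
[ 0.522 -0.164  0.   ]
clock: 7.9
position: [0.5676, -0.0199, 0.1244]
ee_rot: [-0.065, 0.998, 0.001, 0.0]
ft_force: [0.5, 1.9, -2.8]
grip_width: 0.694
grasp_force: 54.9
```

```bash
python3 -m inch '[{"slide":[0.01,-0.03,0],"yaw":0},{"slide":[0.025,-0.06,0],"yaw":0},{"slide":[0.042,-0.094,0],"yaw":0},{"slide":[0.042,-0.094,0],"yaw":0},{"slide":[0.042,-0.094,0],"yaw":0},{"slide":[0.042,-0.094,-0.012],"yaw":0},{"slide":[0.042,-0.094,-0.02],"yaw":0},{"slide":[0.042,-0.094,-0.025],"yaw":0},{"slide":[0.042,-0.094,-0.028],"yaw":0},{"slide":[0.042,-0.094,-0.030],"yaw":0},{"slide":[0.042,-0.094,-0.0305],"yaw":0},{"slide":[0.042,-0.094,-0.0305],"yaw":0},{"slide":[0.042,-0.094,-0.0305],"yaw":0}]'
```

```text
clock: 8.98
position: [0.6103, -0.1126, 0.0942]
ee_rot: [-0.066, 0.998, 0.001, 0.0]
ft_force: [-3.4, 1.0, 7.4]
grip_width: 0.694
grasp_force: 56.9
```

```bash
python3 -m inch '[{"slide":[0,0,0],"yaw":0},{"slide":[0,0,0],"yaw":0},{"slide":[0,0,0],"yaw":0},{"slide":[0,0,0],"yaw":0},{"slide":[0,0,0],"yaw":0},{"slide":[0,0,0],"yaw":0},{"slide":[0,0,0.02],"yaw":0},{"slide":[0,0,0.05],"yaw":0},{"slide":[0,0,0.09],"yaw":0},{"slide":[0,0,0.13],"yaw":0},{"slide":[0,0,0.17],"yaw":0},{"slide":[0,0,0.19],"yaw":0},{"slide":[0,0,0.19],"yaw":0},{"slide":[0,0,0.19],"yaw":0},{"slide":[0,0,0.19],"yaw":0}]' 0
cat >> h.py <<'E'
def blue(n):
    c=cam(n); f=np.array(c['frame']).astype(int); m=((f[:,:,2]>1.6*f[:,:,0])&(f[:,:,2]>1.35*f[:,:,1])&(f[:,:,2]>35)).astype(np.uint8)
    k,l,st,ce=cv2.connectedComponentsWithStats(m); return c,m,l,st
E
python3 - <<'E'
from h import *
c,m,l,st=blue('wrist'); print(st[st[:,4]>150])
i=1+np.argmax(st[1:,4]); x,y,w,h,_=st[i]; mm=(l==i)
rows=[(r,*np.nonzero(mm[r])[0][[0,-1]]) for r in range(y,y+h,4) if mm[r].any()]; print(rows)
# bright top strip: brightness along centre column
cx=x+w//2; print([(r,int(c['frame'][r][cx][2])) for r in range(y+h-20,y+h+2)])
o=get_obs(); print(o['position'],o['joint_pos'][6])
E
```

```text
clock: 10.23
position: [0.6098, -0.1138, 0.2822]
ee_rot: [-0.065, 0.998, 0.0, -0.001]
ft_force: [0.6, 0.3, 0.3]
grip_width: 0.998
grasp_force: 0.0
[[     0      0    640    400 250889]
 [   290    125     69     79   4264]
 [   595    337     45     31    778]]
[(125, np.int64(300), np.int64(348)), (129, np.int64(300), np.int64(348)), (133, np.int64(300), np.int64(348)), (137, np.int64(300), np.int64(348)), (141, np.int64(300), np.int64(348)), (145, np.int64(300), np.int64(347)), (149, np.int64(300), np.int64(347)), (153, np.int64(300), np.int64(347)), (157, np.int64(300), np.int64(347)), (161, np.int64(300), np.int64(347)), (165, np.int64(301), np.int64(347)), (169, np.int64(300), np.int64(347)), (173, np.int64(298), np.int64(349)), (177, np.int64(297), np.int64(351)), (181, np.int64(295), np.int64(352)), (185, np.int64(294), np.int64(354)), (189, np.int64(292), np.int64(355)), (193, np.int64(291), np.int64(357)), (197, np.int64(290), np.int64(358)), (201, np.int64(290), np.int64(358))]
[(184, 153), (185, 159), (186, 162), (187, 161), (188, 163), (189, 96), (190, 56), (191, 51), (192, 52), (193, 53), (194, 51), (195, 128), (196, 159), (197, 163), (198, 163), (199, 162), (200, 163), (201, 161), (202, 161), (203, 162), (204, 151), (205, 148)]
[ 0.60961043 -0.11370289  0.28176945] 1.9337789084253703
```

```bash
python3 - <<'E'
from h import *
w=load('wrist'); P=[atz(w,u,v,.17) for u,v in((289.7,194.6),(358.5,194.6),(289.7,204),(358.5,204))]
m=np.mean(P,0); y=(P[1]-P[0]+P[3]-P[2]); yaw=np.arctan2(-y[0],y[1]); o=get_obs(); p=o['position']
M=R.from_quat(o['ee_rot']).as_matrix(); ty=np.arctan2(-M[0,1],M[1,1])
print('plate',m,'yaw',yaw,'tool',ty,'width',np.linalg.norm(P[1]-P[0]),'thick',np.linalg.norm(P[2]-P[0]))
t=m[:2]+.017*np.array([-np.sin(yaw),np.cos(yaw)]); print('slide',t-p[:2],'turn',yaw-ty-np.pi/2)
E
```

```text
plate [ 0.6155851  -0.11314228  0.17      ] yaw 0.13136499256350045 tool 0.1303310705179883 width 0.05859562335505517 thick 0.008346974631167002
slide [0.00374787 0.01741414] turn -1.5697624047493843
```

```bash
python3 -m inch '[{"slide":[0,0,0],"yaw":-0.12},{"slide":[0,0,0],"yaw":-0.24},{"slide":[0,0,0],"yaw":-0.36},{"slide":[0,0,0],"yaw":-0.48},{"slide":[0,0,0],"yaw":-0.6},{"slide":[0,0,0],"yaw":-0.72},{"slide":[0,0,0],"yaw":-0.84},{"slide":[0,0,0],"yaw":-0.96},{"slide":[0,0,0],"yaw":-1.08},{"slide":[0,0,0],"yaw":-1.2},{"slide":[0,0,0],"yaw":-1.32},{"slide":[0,0,0],"yaw":-1.44},{"slide":[0,0,0],"yaw":-1.571},{"slide":[0,0,0],"yaw":-1.571},{"slide":[0,0,0],"yaw":-1.571},{"slide":[0,0,0],"yaw":-1.571}]' 0
python3 - <<'E'
from h import *
o=get_obs(); M=R.from_quat(o['ee_rot']).as_matrix(); print(M,o['joint_pos'])
E
```

```text
clock: 11.62
position: [0.6099, -0.1138, 0.2826]
ee_rot: [0.658, 0.753, -0.0, -0.0]
ft_force: [-0.3, 0.4, 0.5]
grip_width: 1.003
grasp_force: 0.0
[[-1.33682036e-01  9.91023711e-01 -1.05728707e-03]
 [ 9.91024267e-01  1.33682090e-01 -1.97481085e-05]
 [ 1.21769501e-04 -1.05043711e-03 -9.99999441e-01]] [-0.48352489  0.35995437  0.80299444  1.38001037 -0.25638496  1.50903078
  0.4368872 ]
```

```bash
python3 -m inch '[{"slide":[0.0035,0.0175,0],"yaw":0},{"slide":[0.0035,0.0175,-0.04],"yaw":0},{"slide":[0.0035,0.0175,-0.08],"yaw":0},{"slide":[0.0035,0.0175,-0.11],"yaw":0},{"slide":[0.0035,0.0175,-0.135],"yaw":0},{"slide":[0.0035,0.0175,-0.155],"yaw":0},{"slide":[0.0035,0.0175,-0.167],"yaw":0},{"slide":[0.0035,0.0175,-0.167],"yaw":0},{"slide":[0.0035,0.0175,-0.167],"yaw":0},{"slide":[0.0035,0.0175,-0.167],"yaw":0}]' 0
python3 -m inch '[{"slide":[0,0,0],"yaw":0},{"slide":[0,0,0],"yaw":0},{"slide":[0,0,0],"yaw":0},{"slide":[0,0,0],"yaw":0},{"slide":[0,0,0],"yaw":0},{"slide":[0,0,0],"yaw":0},{"slide":[0,0,0],"yaw":0},{"slide":[0,0,0],"yaw":0},{"slide":[0,0,0],"yaw":0},{"slide":[0,0,0],"yaw":0},{"slide":[0,0,0],"yaw":0},{"slide":[0,0,0],"yaw":0}]' 255 70
```

```text
clock: 12.45
position: [0.6145, -0.0967, 0.1177]
ee_rot: [0.659, 0.752, 0.001, 0.001]
ft_force: [0.7, 0.5, 0.7]
grip_width: 1.0
grasp_force: 0.0
clock: 13.45
position: [0.614, -0.0963, 0.1165]
ee_rot: [0.66, 0.752, 0.0, 0.0]
ft_force: [1.3, 0.8, 3.7]
grip_width: 0.08
grasp_force: 69.4
```

```bash
python3 - <<'E'
from h import *
c=load('scene'); C=lambda X,Y,z:print(np.round(atz(c,188+X/4.444-.4,155+Y/4.444-.4,z),3))
C(528,220,0);C(608,215,0);C(535,10,.17)
E
python3 -m inch '[{"slide":[0,0,0.03],"yaw":0},{"slide":[0,0,0.0635],"yaw":0},{"slide":[0,0,0.0635],"yaw":0},{"slide":[-0.03,-0.01,0.0635],"yaw":-0.1},{"slide":[-0.06,-0.02,0.0635],"yaw":-0.2},{"slide":[-0.09,-0.04,0.0635],"yaw":-0.316},{"slide":[-0.115,-0.07,0.0635],"yaw":-0.316},{"slide":[-0.115,-0.105,0.0635],"yaw":-0.316},{"slide":[-0.115,-0.14,0.0635],"yaw":-0.316},{"slide":[-0.115,-0.174,0.0635],"yaw":-0.316},{"slide":[-0.115,-0.174,0.0635],"yaw":-0.316},{"slide":[-0.115,-0.174,0.0635],"yaw":-0.316},{"slide":[-0.115,-0.174,0.0635],"yaw":-0.316}]'
python3 - <<'E'
from h import *
out=np.zeros((600,800,3),np.uint8); o=get_obs(); p=o['position']; M=R.from_quat(o['ee_rot']).as_matrix()
yw=-.185; B=np.array([.6043,-.3076,0]); ax=np.array([np.cos(yw),np.sin(yw),0])
ey=p.copy(); x=M[:2,1]*np.sign(M[0,1]); ey[:2]-=.017*np.array([-x[1],x[0]]); ey[2]+=.0175
print('tool yaw',np.arctan2(x[1],x[0]),'eye',ey)
for n,(a,b,w,h),ox in(('scene',(180,110,100,100),0),('side',(340,115,90,90),400)):
    c=cam(n); im=cv2.resize(np.array(c['frame'])[b:b+h,a:a+w,::-1],(400,400),interpolation=cv2.INTER_CUBIC)
    for q,col in((B-.075*ax+[0,0,.2005],(0,255,255)),(B+[0,0,.19],(0,255,255)),(ey,(0,0,255)),(ey+[0,0,.036],(0,0,255))):
        u=proj(c,q); s=400/w; cv2.circle(im,(int((u[0]+.4-a)*s),int((u[1]+.4-b)*s)),3,col,1)
    out[:400,ox:ox+400]=im
cv2.imwrite('pics/c6.png',out[:400])
E
```

```text
[ 0.407 -0.016  0.   ]
[0.416 0.043 0.   ]
[ 0.399 -0.009  0.17 ]
clock: 14.53
position: [0.4982, -0.2701, 0.179]
ee_rot: [0.77, 0.638, -0.0, -0.001]
ft_force: [-0.2, -0.3, -3.6]
grip_width: 0.08
grasp_force: 69.4
tool yaw -0.18662302701511485 eye [ 0.49500724 -0.2868404   0.19651286]
```

View pics/c6.png

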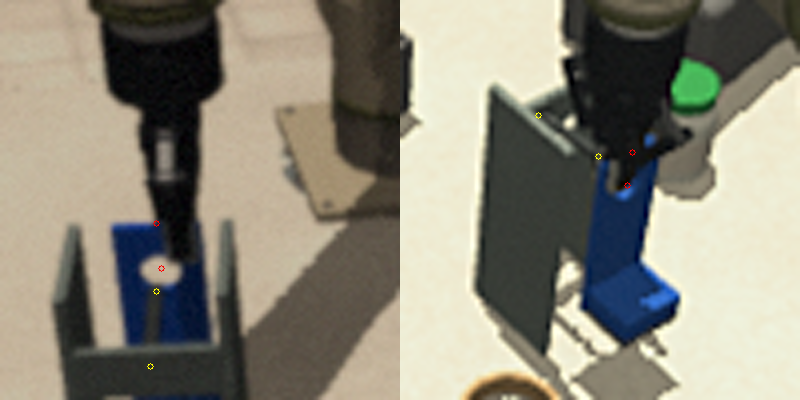

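The scene picture shows the projected peg tip (156,291) on the real peg's tip and the predicted eye (161,268) on the real hole (160,270), so the lateral alignment is good. I'll insert along the bay's x in steps.

```bash
python3 -m inch '[{"slide":[0.012,-0.002,0],"yaw":0},{"slide":[0.024,-0.0045,0],"yaw":0},{"slide":[0.034,-0.0065,0],"yaw":0},{"slide":[0.044,-0.0083,0],"yaw":0},{"slide":[0.05,-0.0095,0],"yaw":0},{"slide":[0.05,-0.0095,0],"yaw":0},{"slide":[0.05,-0.0095,0],"yaw":0}]'; python3 -m inch '[{"slide":[0.01,-0.002,0],"yaw":0},{"slide":[0.02,-0.0037,0],"yaw":0},{"slide":[0.0275,-0.005,0],"yaw":0},{"slide":[0.0275,-0.005,0],"yaw":0},{"slide":[0.0275,-0.005,0],"yaw":0}]'
```

```text
clock: 15.22
position: [0.5486, -0.2794, 0.1795]
ee_rot: [0.769, 0.639, -0.0, -0.0]
ft_force: [-0.4, 0.0, -3.2]
grip_width: 0.078
grasp_force: 69.4
clock: 15.63
position: [0.5758, -0.2849, 0.1796]
ee_rot: [0.77, 0.638, -0.0, -0.0]
ft_force: [-1.0, 0.9, -2.7]
grip_width: 0.079
grasp_force: 69.4
```

```bash
python3 -m inch '[{"slide":[0,0,-0.004],"yaw":0},{"slide":[0,0,-0.008],"yaw":0},{"slide":[0,0,-0.008],"yaw":0},{"slide":[0,0,-0.008],"yaw":0}]'; python3 -m inch '[{"slide":[0,0,-0.0015],"yaw":0},{"slide":[0,0,-0.003],"yaw":0},{"slide":[0,0,-0.003],"yaw":0},{"slide":[0,0,-0.003],"yaw":0}]'
```

```text
clock: 15.97
position: [0.5757, -0.2848, 0.1714]
ee_rot: [0.77, 0.638, -0.0, -0.0]
ft_force: [-0.1, 0.7, -2.3]
grip_width: 0.079
grasp_force: 69.4
clock: 16.3
position: [0.5761, -0.2849, 0.1687]
ee_rot: [0.77, 0.638, 0.0, -0.0]
ft_force: [-0.5, -0.8, -2.6]
grip_width: 0.077
grasp_force: 69.4
```

```bash
python3 -m inch '[{"slide":[0,0,-0.001],"yaw":0},{"slide":[0,0,-0.002],"yaw":0},{"slide":[0,0,-0.002],"yaw":0},{"slide":[0,0,-0.002],"yaw":0}]';  python3 -m inch '[{"slide":[0,0,-0.001],"yaw":0},{"slide":[0,0,-0.0015],"yaw":0},{"slide":[0,0,-0.0015],"yaw":0},{"slide":[0,0,-0.0015],"yaw":0}]'
```

```text
clock: 16.63
position: [0.5764, -0.2851, 0.1678]
ee_rot: [0.77, 0.638, 0.0, 0.0]
ft_force: [-3.2, 2.1, 6.5]
grip_width: 0.08
grasp_force: 70.9
clock: 16.97
position: [0.5766, -0.2852, 0.1675]
ee_rot: [0.77, 0.638, 0.001, 0.001]
ft_force: [-5.5, 3.6, 15.7]
grip_width: 0.08
grasp_force: 72.1
```

```bash
python3 -m inch '[{"slide":[0,0,0.001],"yaw":0},{"slide":[0,0,0.0015],"yaw":0},{"slide":[0,0,0.0015],"yaw":0}]'; python3 -m inch '[{"slide":[0,0,0],"yaw":0},{"slide":[0,0,0],"yaw":0},{"slide":[0,0,0],"yaw":0},{"slide":[0,0,0],"yaw":0},{"slide":[0,0,0],"yaw":0},{"slide":[0,0,0],"yaw":0},{"slide":[0,0,0],"yaw":0},{"slide":[0,0,0],"yaw":0},{"slide":[0,0,0],"yaw":0},{"slide":[0,0,0],"yaw":0}]' 177 
python3 - <<'E'
from h import *
for n in('scene','side'):
    c,m,l,st=blue(n); print(n,[list(map(int,s)) for s in st[1:] if s[4]>60])
E
```

```text
clock: 17.22
position: [0.5765, -0.2852, 0.1678]
ee_rot: [0.77, 0.638, 0.0, 0.001]
ft_force: [-2.8, 1.4, 7.0]
grip_width: 0.08
grasp_force: 70.7
clock: 18.05
position: [0.5761, -0.2849, 0.1667]
ee_rot: [0.77, 0.638, 0.0, -0.0]
ft_force: [-0.4, -0.5, 0.8]
grip_width: 0.307
grasp_force: 0.0
scene [[431, 0, 78, 112, 6121], [237, 79, 19, 5, 76], [484, 167, 10, 9, 68], [206, 184, 13, 12, 124], [209, 209, 25, 29, 643], [443, 236, 138, 68, 3268]]
side [[574, 0, 66, 52, 2604], [376, 148, 11, 31, 136], [120, 198, 102, 86, 1762], [185, 280, 10, 10, 73]]
```

```bash
python3 -m inch '[{"slide":[0,0,0.004],"yaw":0},{"slide":[0,0,0.008],"yaw":0},{"slide":[0,0,0.014],"yaw":0},{"slide":[0,0,0.02],"yaw":0},{"slide":[0,0,0.02],"yaw":0}]'; python3 -m inch '[{"slide":[0,0,0.01],"yaw":0},{"slide":[0,0,0.025],"yaw":0},{"slide":[0,0,0.05],"yaw":0},{"slide":[0,0,0.09],"yaw":0},{"slide":[-0.02,0.02,0.12],"yaw":0},{"slide":[-0.06,0.06,0.12],"yaw":0},{"slide":[-0.1,0.1,0.12],"yaw":0},{"slide":[-0.14,0.14,0.12],"yaw":0},{"slide":[-0.14,0.17,0.12],"yaw":0},{"slide":[-0.14,0.17,0.12],"yaw":0},{"slide":[-0.14,0.17,0.12],"yaw":0},{"slide":[-0.14,0.17,0.12],"yaw":0},{"slide":[-0.14,0.17,0.12],"yaw":0},{"slide":[-0.14,0.17,0.12],"yaw":0},{"slide":[-0.14,0.17,0.12],"yaw":0},{"slide":[-0.14,0.17,0.12],"yaw":0}]'
python3 - <<'E'
from h import *
yw=-.185; B=np.array([.6043,-.3076,0]); ax=np.array([np.cos(yw),np.sin(yw),0]); ay=np.array([-ax[1],ax[0],0])
for n in('scene','side'):
    c,m,l,st=blue(n); k=(m>0); k[:,:190 if n=='scene' else 340]=0; k[:,260 if n=='scene' else 430:]=0; k[:110 if n=='side' else 150]=0; k[260:]=0
    ys,xs=np.nonzero(k); print(n,'blue bbox',xs.min(),xs.max(),ys.min(),ys.max(),len(xs))
    best=None
    for x in np.arange(-.075,-.004,.002):
      for tilt in np.radians(np.arange(-4,20,2)):
        zc=.19-.14*x+.005-.0135; up=np.cos(tilt)*np.array([0,0,1])-np.sin(tilt)*ax; fx=np.cos(tilt)*ax+np.sin(tilt)*np.array([0,0,1])
        O=B+x*ax+[0,0,zc]-.134*up
        im=np.zeros(k.shape,np.uint8)
        for x0,x1,z1 in((-.004,.004,.17),(-.054,-.004,.03)):
          pts=np.array([proj(c,O+a*fx+b*ay+z*up) for a in(x0,x1) for b in(-.03,.03) for z in(0,z1)],np.float32)
          cv2.fillConvexPoly(im,np.round(cv2.convexHull(pts)).astype(np.int32),1)
        e=(k&(im==0)).sum()*3+ (0 if n=='scene' else 0) + abs(int(np.nonzero(im)[0].max())-int(ys.max()))*8+abs(int(np.nonzero(im)[0].min())-int(ys.min()))*8+abs(int(np.nonzero(im)[1].max())-int(xs.max()))*8
        if best is None or e<best[0]: best=(e,x,np.degrees(tilt),(O)[2])
    print(best)
E
```

```text
clock: 18.57
position: [0.5767, -0.2854, 0.1885]
ee_rot: [0.77, 0.638, 0.001, 0.001]
ft_force: [0.5, 0.1, 0.6]
grip_width: 0.307
grasp_force: 0.0
clock: 19.9
position: [0.4363, -0.1159, 0.3066]
ee_rot: [0.77, 0.638, -0.001, 0.0]
ft_force: [0.0, -0.2, 0.6]
grip_width: 0.308
grasp_force: 0.0
scene blue bbox 206 232 183 237 874
(np.int64(41), np.float64(-0.030999999999999958), np.float64(0.0), np.float64(0.05183999999999997))
side blue bbox 376 387 165 178 110
(np.int64(259), np.float64(-0.060999999999999985), np.float64(18.0), np.float64(0.06259842681644939))
```

```bash
python3 -m inch '[{"slide":[0,0,0],"yaw":0},{"slide":[0,0,0],"yaw":0},{"slide":[0,0,0],"yaw":0},{"slide":[0,0,0],"yaw":0},{"slide":[0,0,0],"yaw":0},{"slide":[0,0,0],"yaw":0},{"slide":[0,0,0],"yaw":0},{"slide":[0,0,0],"yaw":0}]'
python3 - <<'E'
from h import *
c,m,l,st=blue('scene'); m[:,:190]=0;m[:,260:]=0;m[:150]=0;m[260:]=0; ys,xs=np.nonzero(m); print(xs.min(),xs.max(),ys.min(),ys.max(),len(xs))
if len(xs)>700: print(hand_in())
E
```

```text
clock: 20.67
position: [0.4362, -0.1149, 0.3068]
ee_rot: [0.77, 0.638, 0.0, 0.0]
ft_force: [0.1, 0.9, 0.9]
grip_width: 0.304
grasp_force: 0.0
206 232 183 237 874
the job is handed in; nothing more can be done
None
```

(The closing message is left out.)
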